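# Close the lubricator's oil filler with its bayonet cap

## Robot

A 6-joint arm with a two-finger parallel gripper is mounted at the origin on a cart in front of the work surface, level with it; the furniture and walls round the work are solid. World frame = base frame: x ahead of the robot, y to its left, z up, the work surface at z = 0. Lengths are in mm, angles in rad, forces in N, time in s.
With the tool pointing down it reaches from about 300 to 875 mm from the base axis. Payload 4.2 kg.
Tool frame: the origin (TCP) lies on the centre line of the jaws, within the pads' length; the fingertips stand 14 mm ahead of it and the grasp point (between the pads) lies 5 mm behind it (bot.tips_ahead is the distance from the TCP to the fingertips, in mm); z points along the fingers, y is the line along which they close (so a half turn about z gives the same grasp; the last joint's range is limited). The gripper opens to 85 mm and grips with 20 to 120 N. Pads are 22 mm wide; open, the fingers measure 114 mm over their backs; the gripper's body (76 mm by 85 mm) begins 54 mm behind the grasp point. The pads swing forward as they close: fully open they stand 13 mm farther back than shut.
Start: joints at [1.148, 0.32, 1.565, -0, 1.257, -0.02], TCP at [225.4, 528.994, 245.338] pointing down, gripper open.
Joint ranges: [-3.11, 3.11], [-0.84, 2.01], [0.21, 2.61], [-1.34, 4.49], [0.05, 2.63], [-2.56, 2.56]. Speed limits (rad/s): [2.57, 2.57, 3.14, 3.14, 3.14, 3.14].

## Interface

Orientations are given as a rotation vector (axis times angle).
In Python, from workcell import bot gives the robot as it stands. The module is installed in compiled form; this text tells all that it offers.
- The arm moves only by the shell command python3 -m inch [OPENING], which reads ROWS from standard input. ROWS is one flat JSON list of numbers that holds 1 to 20 rows one after another, with no inner brackets; each row has 6 numbers: dx, dy, dz in parts of the range, where 1.0 means 800 mm, then a rotation vector rx, ry, rz in a scale on which 1.0 is 180 degrees; each row is the pose to reach, as a shift and turn from the pose commanded when the command began, along the tool's axes at that moment; what a row does not reach only later rows make up. A row lasts 1/12 s, in which the tool goes at most 41.7 mm and 0.125 rad, less where a joint would pass 70% of its speed; a pose out of reach is approached as far as the arm can. OPENING is the opening from 0.0 (shut) to 1.0 (fully open), set as the command begins (- or left out keeps the last). The fingers move at their own pace and stop on an object; the grip force is fixed at half the most. Time passes only in rows, so rows that do not move let the fingers close. It prints the time, the measured TCP pose, the force, the opening and the grip force at its end. Input that does not fit is refused with a message, and nothing moves.
- bot.get_obs(): the state, without advancing time (a new reading comes with each control period).
- bot.get_image(name): name is "scene" or "top" or "wrist"; returns the picture (400x640x3 uint8, red, green, blue); there is no depth.
- bot.calibration(name): a dict with "camera_matrix" (3x3 intrinsics, pixels), "rvec" (rotation vector, rad) and "tvec" (3), from world to camera coordinates, as OpenCV has them. Camera axes: x right, y down, z forward; pixel columns grow to the right and rows downward; lengths in mm; the calibration is good to about 2 mm. A picture is of the moment at which its call begins: read the wrist's pose just before it. calibration takes no time and is no camera call; for the wrist camera it gives the pose at the moment of the call.
- bot.close_job(): hands the job in; it is judged then, once.
The state is a dict: "t": time; "joints": joint angles; "qvel": joint speeds; "tau": joint torques, N m; "tool_pos": TCP position; "eef_rot": TCP orientation; "wrist_force": force on the tool from outside, world axes, zero at the start; "moment": the same for the moment, N m; "grip_width": opening from 0.0 (shut) to 1.0 (fully open); "finger_force": force on a finger pad.
Only numpy, scipy, OpenCV 4.12 (cv2) and the standard library are available. Lean on these libraries where they do the work, as an engineer would, in place of code of your own. Each camera call takes 0.05 s, during which the arm holds its last target. There are 200 camera calls.

## Task

Fit the loose black bayonet cap on the filler neck of the grey oil reservoir: feel for the notches, let both lugs drop through, then press against the spring and turn it clockwise (seen from above) about a quarter turn to its stop, ease off so that it clicks up into its lock, and let go. Never force it: the spring needs only a light push, and pressing or twisting hard would bend the rim. Leave the pliers, the tape roll and the clamp bar where they lie.

Things in the scene. Friction and masses are not known exactly. Their poses are not given: they have to be found in the camera images.
- cap: Loose black cap, 110 to 225 g, 54 mm tall, standing upright on its stem on the bench. Origin: centre of the stem's foot; z up. Metal stem 23 mm in diameter, its foot chamfered over the lowest 3.5 mm; round flange 54 mm in diameter, 22.5 to 30 mm above the foot. Turned by half a turn it is the same.
- cap_lugs (a point): On the stem's axis, 10 mm above its foot, at mid height of two steel lugs that point along the cap's +x and -x: 7 to 13 mm above the foot, reaching 18.5 mm from the axis, 8 mm wide.
- cap_grip (a point): Centre of the top of the cap's grip bar, 54 mm above the foot. The bar stands on the flange, 24 mm high, 52 mm long along the cap's x (in line with the lugs), 14 mm thick along y. Axes as the cap.
- reservoir: Grey steel oil reservoir, 156 (x) by 136 mm, 55 mm high, fixed. Origin: centre of its underside on the bench; z up. On the middle of its top: a fixed aluminium filler neck, 54 mm outer diameter, 36 mm high. More than 60 N between cap and neck (all contacts added up; twisting by 0.9 N m, or touching down at over 20 mm/s, can do it) bends the rim.
- rim (a point): Centre of the neck's 26 mm hole at its rim's top, 91 mm above the bench. Two notches, 10.5 mm wide, half a turn apart, reach 20.5 mm from the axis. They lie along the reservoir's x, but up to 0.6 rad to either side: this is not measured, see or feel it. Off the notches the lugs rest on the rim, foot 84 mm above the bench; within about 0.07 rad they drop in.
- seat (a point): On the neck's axis, 78 mm above the bench: where the foot meets a spring-loaded valve plate once the lugs have dropped through the notches. The spring starts at 3 N and adds 0.9 N per mm pushed down. It carries the cap here.
- track (a point): On the neck's axis, 71 mm above the bench. With the foot 0 to 2.5 mm below this (about 10 N) the lugs are under the rim and the cap turns clockwise only, to a rigid stop 1.4 rad from the notches. 2.5 mm below it the flange meets the rigid rim. Released before the stop, the cap stays on the track and is not locked.
- lock (a point): On the neck's axis, 74 mm above the bench: where the foot stands when locked. At the stop, as the push is eased, the spring lifts the cap 3 mm into a pocket (the click); there it has about 0.2 rad of play (1.2 to 1.4 rad from the notches) and cannot turn back unless it is pressed down again.
- pliers: Pliers with blue handles, 180 mm long, 12 mm high, lying loose; a bystander. Origin: centre of the underside.
- tape: Roll of black tape, 66 mm across, 18 mm high, lying loose beyond the cap; a bystander. Origin: centre of the underside.
- bar: Bright steel clamp bar, 24 x 110 x 14 mm, lying loose; a bystander. Origin: centre of the underside.
Things that resemble listed ones, but are neither listed nor needed, are in the scene too. Several things have the shape of the reservoir; the one meant has the colours described above.

How it is judged:
By the outcome, as a careful person would: the job done as asked, in the order asked, and still so for the second after the job is handed in, with the robot touching nothing.
It also fails if it takes over 72 s, if anything falls off the work surface, if the arm or the gripper's body presses on something with over 40 N, if the wrist force passes 120 N, or if a joint passes its speed limit or range.

## Working session

There is one attempt and no reset: what is moved stays moved. The work goes in short steps, Python scripts to look and compute and a shell command to move; the robot and the scene stay as the last step left them, time stands still between calls to the robot, and variables do not carry over. Pictures are saved under pics/ and viewed, at most 10 in all, crops included, and the job is handed in when it is done.

```bash
mkdir -p pics; python3 - <<'E'
from workcell import bot
import cv2, numpy as np
ims=[]
for n in("scene","top"):
    im=bot.get_image(n); cv2.imwrite(f"pics/{n}0.png",im[...,::-1]); 
    c=bot.calibration(n); print(n,c["camera_matrix"].round(1).tolist(),(-cv2.Rodrigues(c["rvec"])[0].T@np.ravel(c["tvec"])).round())
o=bot.get_obs(); print(o["t"],o["eef_rot"],o["tool_pos"],o["wrist_force"])
E
```

```text
scene [[385.6, 0.0, 321.4], [0.0, 385.6, 199.4], [0.0, 0.0, 1.0]] [ -93. -230.  466.]
top [[483.2, 0.0, 323.9], [0.0, 483.2, 199.2], [0.0, 0.0, 1.0]] [ 361.  134. 1246.]
0.1 [-6.28399592e-01 -3.07774057e+00  2.44284641e-03] [225.22903848 528.60317592 244.57258952] [ 0.45315691 -0.24228516  0.56043591]
```

View pics/scene0.png

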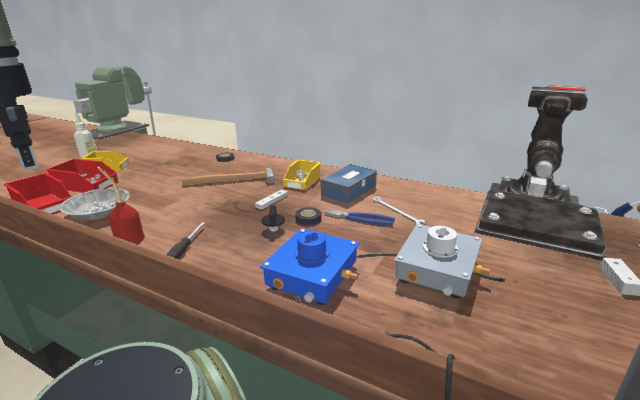

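View pics/top0.png

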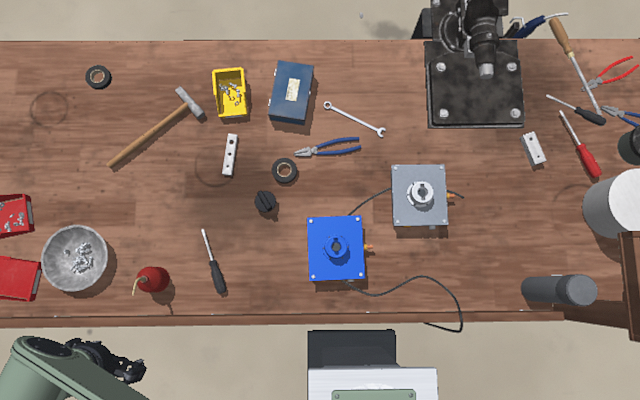

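The scene view shows the cap at about (272,218) and the grey reservoir at (440,258). In the top view the cap is at (265,202), the grey reservoir at (420,195), the tape at (285,170) and the bar at (230,155). Next I'll enlarge these.

```bash
cat > h.py <<'E'
from workcell import bot
import cv2, numpy as np
def ray(n,p,c=None):
    c=c or bot.calibration(n); R=cv2.Rodrigues(c["rvec"])[0]
    return -R.T@np.ravel(c["tvec"]), R.T@np.linalg.inv(c["camera_matrix"])@[p[0],p[1],1.]
def plane(n,p,z,c=None):
    o,d=ray(n,p,c); return o+d*(z-o[2])/d[2]
def tri(*rays):
    A=0;b=0
    for o,d in rays:
        d=d/np.linalg.norm(d); P=np.eye(3)-np.outer(d,d); A=A+P; b=b+P@o
    x=np.linalg.solve(A,b); return x,[float(np.linalg.norm(np.cross(x-o,d/np.linalg.norm(d)))) for o,d in rays]
E
python3 - <<'E'
import cv2,numpy as np
s=cv2.imread("pics/scene0.png");t=cv2.imread("pics/top0.png")
f=lambda im,x,y:cv2.resize(im[y:y+40,x:x+53],(400,300),interpolation=cv2.INTER_CUBIC)
cv2.imwrite("pics/crop.png",np.vstack([np.hstack([f(t,240,182),f(t,394,174)]),np.hstack([f(s,246,198),f(s,414,220)])]))
E
```

```text
(no output)
```

View pics/crop.png

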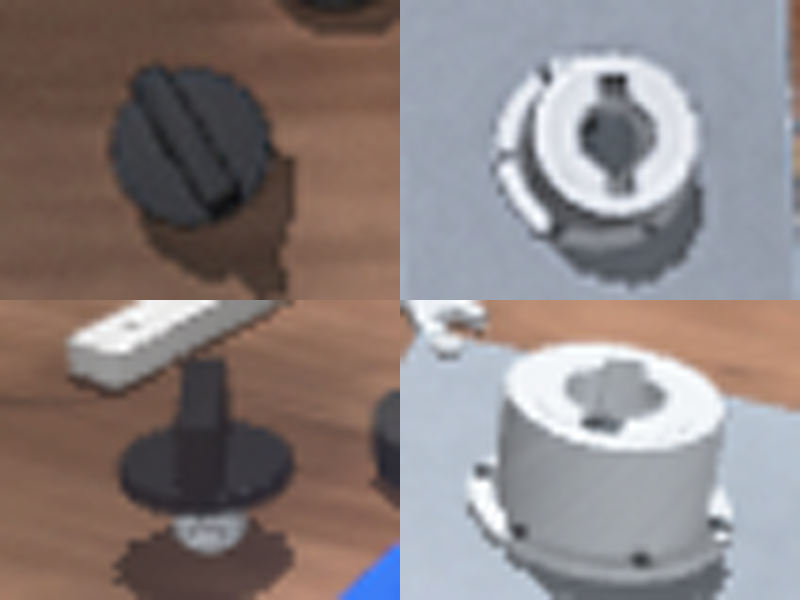

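The crops show the bar's top centre at top px (264.4,200) with yaw about 0.57. The rim centre is at top px (422.6,192) and scene px (442,233). The notches lie at top px (422.1,185.3) and (423.2,198.4), so their yaw is about 0.08.

```bash
python3 - <<'E'
from h import *
np.set_printoptions(precision=1,suppress=True)
print("flange",tri(ray("top",(265.2,201.7)),ray("scene",(273.4,219.6))), plane("top",(265.2,201.7),30))
print("bar",plane("top",(264.4,199.9),54))
print("rim",tri(ray("top",(422.6,191.9)),ray("scene",(442.1,233.1))),plane("top",(422.6,191.9),91))
a,b=plane("top",(422.1,185.3),91),plane("top",(423.2,198.4),91);d=a-b;print(np.arctan2(d[1],d[0]))
a,b=plane("top",(240+147/7.547,182+74/7.5),54),plane("top",(240+222/7.547,182+192/7.5),54);d=a-b;print(np.arctan2(d[1],d[0]))
c=bot.calibration("wrist");R=cv2.Rodrigues(c["rvec"])[0];o=bot.get_obs()
T=cv2.Rodrigues(np.array(o["eef_rot"]))[0];print("tool axes",T.tolist());print("cam in tool",T.T@(-R.T@np.ravel(c["tvec"])-o["tool_pos"]),(T.T@R.T).tolist())
t=np.array([361,284,200]);print("to cap in tool",T.T@(t-o["tool_pos"]))
E
```

```text
flange (array([566.3, 263.8,  26.7]), [1.7011421408609968, 1.7011421408609682]) [564.7 264.8  30. ]
bar [565.2 264.2  54. ]
rim (array([ 576.3, -125.9,   87.7]), [0.5384702908981157, 0.538470290898087]) [ 575.5 -124.6   91. ]
0.037462968391399426
0.561152111803568
tool axes [[-0.9199612496118728, 0.39200875757204756, -0.0006581788367800662], [0.39200930846637505, 0.9199601027983804, -0.0014530433263007301], [3.589256130240358e-05, -0.0015947557848571686, -0.999998727732046]]
cam in tool [  80.8   -0.  -129.7] [[-0.0011249803551231894, -0.9487953574016553, -0.3158893860076108], [0.9999992716998923, -0.0009293148463797598, -0.0007700477913021212], [0.00043705707313432745, -0.3158900222339747, 0.9487957118548406]]
to cap in tool [-220.8 -171.7   44.8]
```

The manual's scale: shifts go in shares of 800 mm and turns go in shares of 180 degrees. Converting my numbers, -416 mm / 800 = -0.52, -200 mm / 800 = -0.25, -0.965 rad / 3.1416 = -0.3072.

```bash
echo '[-0.05,-0.0125,0.0063,0,0,-0.0255,-0.1,-0.025,0.015,0,0,-0.0573,-0.15,-0.0375,0.025,0,0,-0.0891,-0.2,-0.05,0.0325,0,0,-0.121,-0.25,-0.0625,0.04,0,0,-0.1528,-0.3,-0.0775,0.0475,0,0,-0.1846,-0.35,-0.0925,0.055,0,0,-0.2165,-0.4,-0.1063,0.0625,0,0,-0.2451,-0.4438,-0.1188,0.0688,0,0,-0.2706,-0.4813,-0.1288,0.075,0,0,-0.2897,-0.5063,-0.135,0.08,0,0,-0.3024,-0.52,-0.1375,0.0813,0,0,-0.3072,-0.52,-0.1375,0.0813,0,0,-0.3072,-0.52,-0.1375,0.0813,0,0,-0.3072,-0.52,-0.1375,0.0813,0,0,-0.3072]' | python3 -m inch 1.0
python3 - <<'E'
from h import *
import pickle
c=bot.calibration("wrist"); im=bot.get_image("wrist"); o=bot.get_obs(); pickle.dump((c,im,o),open("w1.pkl","wb"))
cv2.imwrite("pics/w1.png",im[...,::-1]); print(o["tool_pos"],o["eef_rot"],o["wrist_force"],o["joints"])
E
```

```text
t: 1.35
tool_pos: [564.2, 265.2, 180.2]
eef_rot: [0.871, -3.017, -0.001]
wrist_force: [0.2, -0.1, 0.5]
grip_width: 1.0
finger_force: 0.0
[564.12689301 265.45437498 180.4104906 ] [ 8.72524983e-01 -3.01763111e+00 -5.77571918e-04] [0.35523821 0.09565492 0.15085275] [ 4.21169689e-01  4.39763610e-01  1.54573666e+00  4.51257650e-04
  1.15638903e+00 -1.71274066e+00]
```

View pics/w1.png

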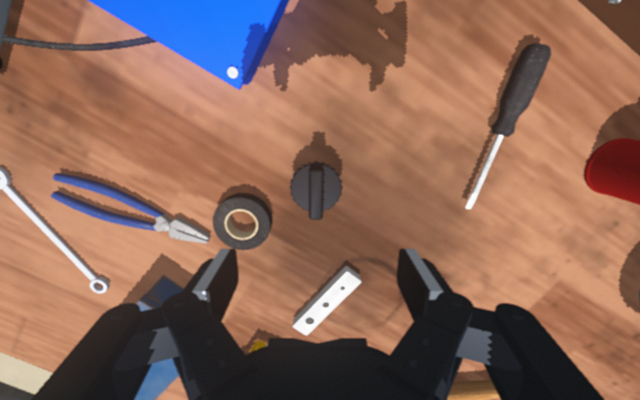

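The wrist view shows the cap at (316,188) with the bar along the columns, as wanted. The tape is at (242,222) and the clamp bar at (327,300). I'll go lower for a second view.

To row units: 50 mm / 800 = 0.0625, 45 mm / 800 = 0.0563.

```bash
echo '[0,0,0.0313,0,0,0,0,0,0.0563,0,0,0,0,0,0.0625,0,0,0,0,0,0.0625,0,0,0,0,0,0.0625,0,0,0]' | python3 -m inch 0.55
python3 - <<'E'
from h import *
import pickle
c=bot.calibration("wrist"); im=bot.get_image("wrist"); o=bot.get_obs(); pickle.dump((c,im,o),open("w2.pkl","wb"))
cv2.imwrite("pics/w2.png",im[...,::-1]); print(o["tool_pos"],o["eef_rot"],bot.tips_ahead)
R=cv2.Rodrigues
def proj(c,p): return cv2.projectPoints(np.array([p],float),c["rvec"],c["tvec"],c["camera_matrix"],None)[0].ravel()
w1=pickle.load(open("w1.pkl","rb"))
u=[]
for cc,ii in((w1[0],w1[1]),(c,im)):
    p=proj(cc,(565,264,50)); x,y=int(p[0])-40,int(p[1])-45; print(x,y)
    u.append(cv2.convertScaleAbs(cv2.resize(ii[y:y+90,x:x+80,::-1],(400,450),interpolation=cv2.INTER_CUBIC),alpha=1.8))
cv2.imwrite("pics/c2.png",np.hstack(u))
E
```

```text
t: 1.82
tool_pos: [564.9, 265.4, 131.0]
eef_rot: [-0.873, 3.017, 0.0]
wrist_force: [0.5, 0.4, 0.1]
grip_width: 0.551
finger_force: 0.0
[565.39720232 265.4614978  131.63047172] [-8.71877986e-01  3.01591047e+00  5.82486030e-04] 14.0
276 145
276 162
```

View pics/c2.png

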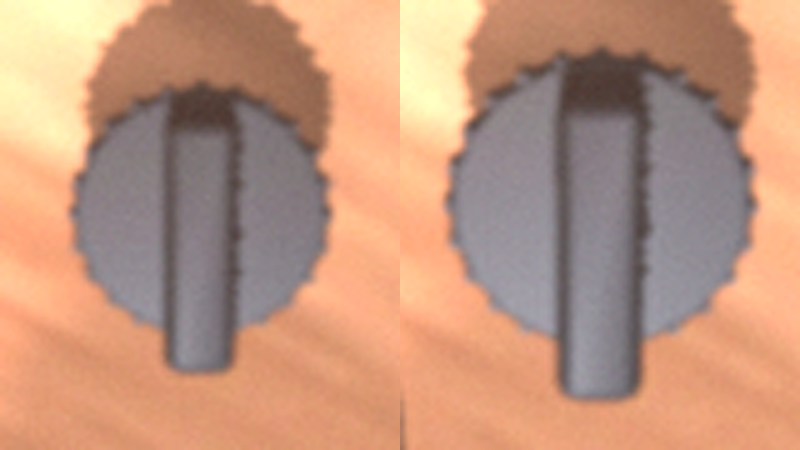

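The bar is aligned in both crops. Its top centre is at (316.0,194.8) in the first view and (316.0,212.6) in the second.

```bash
python3 - <<'E'
from h import *
import pickle
a=pickle.load(open("w1.pkl","rb"));b=pickle.load(open("w2.pkl","rb"))
r=[ray(0,(316,194.8),a[0]),ray(0,(316,212.6),b[0])]
print(tri(*r), tri(*r,ray("top",(264.4,199.9))))
for w,p in((a,(316,194.8)),(b,(316,212.6))): print(plane(0,p,54,w[0]))
# length check
for w,y0,y1 in((a,145+126/5,145+372/5),(b,162+108/5,162+398/5)): print(np.linalg.norm(plane(0,(316,y0),54,w[0])-plane(0,(316,y1),54,w[0])))
o=bot.get_obs();T=cv2.Rodrigues(np.array(o["eef_rot"]))[0]; print(T.round(4).tolist(),o["tool_pos"])
for w,p in((a,(316,194.8)),(b,(316,212.6))): print(T.T@(plane(0,p,54,w[0])-o["tool_pos"]))
E
```

```text
(array([568.99255871, 266.39043671,  49.87845904]), [0.0033482724877499834, 0.0033482724876897738]) (array([563.01658461, 262.76991418,  68.58683899]), [0.7943919500458442, 0.5136447682313059, 0.2882370366041456])
[567.83345489 265.68840081  54.        ]
[567.57707809 265.52123784  54.        ]
50.21224523524398
49.979300562701326
[[-0.8457, -0.5336, 0.002], [-0.5336, 0.8457, 0.001], [-0.0022, -0.0003, -1.0]] [565.39720232 265.4614978  131.63047172]
[-2.01064497 -1.08865071 77.63535984]
[-1.70462025 -1.09322732 77.63468742]
```

To row units: 83 mm / 800 = 0.1038, 82 mm / 800 = 0.1025.

```bash
echo '[-0.0025,-0.0013,0.0313,0,0,0,-0.0025,-0.0013,0.0625,0,0,0,-0.0025,-0.0013,0.0813,0,0,0,-0.0025,-0.0013,0.0925,0,0,0,-0.0025,-0.0013,0.0988,0,0,0,-0.0025,-0.0013,0.1025,0,0,0,-0.0025,-0.0013,0.1038,0,0,0,-0.0025,-0.0013,0.1038,0,0,0,-0.0025,-0.0013,0.1038,0,0,0]' | python3 -m inch && echo '[0,0,0,0,0,0,0,0,0,0,0,0,0,0,0,0,0,0,0,0,0,0,0,0,0,0,0,0,0,0,0,0,0,0,0,0,0,0,0,0,0,0,0,0,0,0,0,0]' | python3 -m inch 0.0
```

```text
t: 2.62
tool_pos: [567.8, 265.3, 48.4]
eef_rot: [-0.871, 3.016, 0.001]
wrist_force: [0.1, -0.0, 0.8]
grip_width: 0.553
finger_force: 0.0
t: 3.28
tool_pos: [567.6, 265.1, 47.9]
eef_rot: [-0.871, 3.017, 0.0]
wrist_force: [0.6, -0.4, 5.3]
grip_width: 0.147
finger_force: 60.2
```

To row units: -130 mm / 800 = -0.1625, -100 mm / 800 = -0.125.

```bash
echo '[0,0,-0.005,0,0,0,0,0,-0.0188,0,0,0,0,0,-0.05,0,0,0,0,0,-0.0875,0,0,0,0,0,-0.125,0,0,0,0,0,-0.15,0,0,0,0,0,-0.1625,0,0,0,0,0,-0.1625,0,0,0,0,0,-0.1625,0,0,0]' | python3 -m inch && echo '[0.0075,-0.0188,0,0,0,0.0064,0.0225,-0.0538,0,0,0,0.0191,0.0388,-0.0938,0,0,0,0.035,0.055,-0.1338,0,0,0,0.0509,0.0713,-0.1738,0,0,0,0.0668,0.0875,-0.2138,0,0,0,0.0828,0.105,-0.2538,0,0,0,0.0987,0.1213,-0.2938,0,0,0,0.1146,0.1375,-0.3338,0,0,0,0.1305,0.1538,-0.3738,0,0,0,0.1432,0.1688,-0.4088,0,0,0,0.1528,0.18,-0.435,0,0,0,0.1623,0.1875,-0.4525,0,0,0,0.1655,0.1888,-0.4575,0,0,0,0.1655,0.1888,-0.4575,0,0,0,0.1655,0.1888,-0.4575,0,0,0,0.1655]' | python3 -m inch
python3 - <<'E'
from h import *
import pickle
c=bot.calibration("wrist"); im=bot.get_image("wrist"); o=bot.get_obs(); pickle.dump((c,im,o),open("w3.pkl","wb"))
cv2.imwrite("pics/w3.png",im[...,::-1]); print(o["tool_pos"],o["eef_rot"],o["wrist_force"],o["moment"],o["t"])
E
```

```text
t: 4.03
tool_pos: [566.8, 264.7, 176.9]
eef_rot: [0.871, -3.018, 0.0]
wrist_force: [-1.0, -0.9, -1.4]
grip_width: 0.147
finger_force: 59.5
t: 5.37
tool_pos: [634.1, -124.0, 176.4]
eef_rot: [0.068, -3.139, -0.002]
wrist_force: [-0.3, -0.4, -1.0]
grip_width: 0.146
finger_force: 59.4
[ 634.20298907 -123.68447851  176.72830443] [ 6.86059675e-02 -3.13956793e+00 -1.76402988e-03] [ 0.64671436  0.29895691 -1.63755698] [-0.0086867   0.00794611 -0.04228533] 5.4167
```

View pics/w3.png

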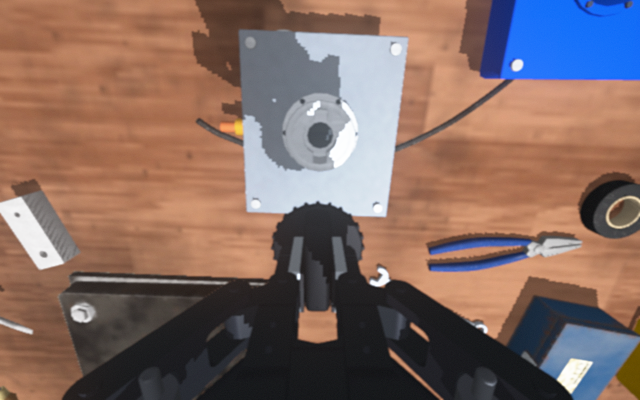

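The wrist view shows the neck at about (321,132), partly in shadow, and the cap held squarely at (318,245). I'll take a second view 25 mm closer.

To row units: 25 mm / 800 = 0.0313, 20 mm / 800 = 0.025.

```bash
echo '[0.0125,0,0,0,0,0,0.025,0,0,0,0,0,0.0313,0,0,0,0,0,0.0313,0,0,0,0,0,0.0313,0,0,0,0,0]' | python3 -m inch
python3 - <<'E'
from h import *
import pickle
c=bot.calibration("wrist"); im=bot.get_image("wrist"); o=bot.get_obs(); pickle.dump((c,im,o),open("w4.pkl","wb"))
w3=pickle.load(open("w3.pkl","rb"))
u=[]
for cc,ii in((w3[0],w3[1]),(c,im)):
    p=cv2.projectPoints(np.array([[575.5,-125,91.]]),cc["rvec"],cc["tvec"],cc["camera_matrix"],None)[0].ravel(); x,y=int(p[0])-40,int(p[1])-50; print(x,y)
    g=ii[y:y+100,x:x+80,::-1]; u.append(cv2.resize((255*(g/255.)**.6).astype(np.uint8),(400,500),interpolation=cv2.INTER_CUBIC))
cv2.imwrite("pics/c4.png",np.hstack(u)); print(o["tool_pos"],o["eef_rot"])
E
```

```text
t: 5.83
tool_pos: [609.5, -125.7, 177.7]
eef_rot: [-0.067, 3.14, 0.0]
wrist_force: [-0.0, -0.3, -1.4]
grip_width: 0.15
finger_force: 59.4
279 84
280 115
[ 609.81867163 -125.90044997  177.67702684] [-6.69333396e-02  3.13980416e+00 -1.99596480e-05]
```

View pics/c4.png

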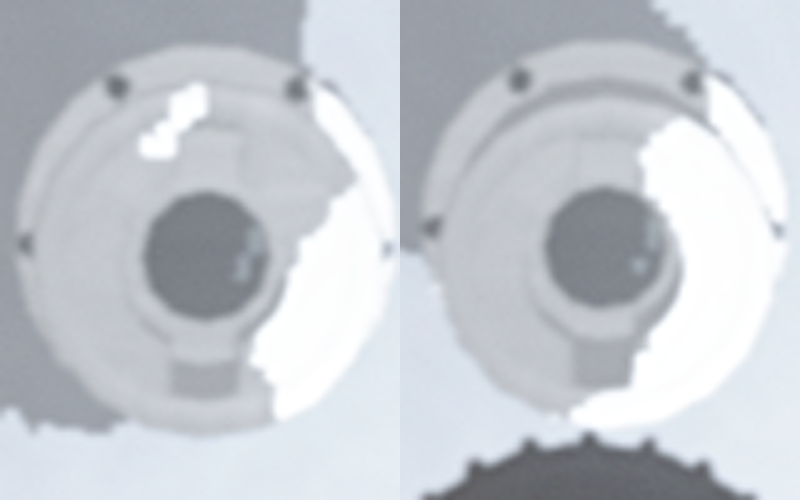

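The rim is at (320.8,136) in the first view and (322.2,168) in the second. Its notches run nearly vertically in the picture, at (603,388) and (609,140) in the second crop.

```bash
python3 - <<'E'
from h import *
import pickle
np.set_printoptions(precision=2,suppress=True)
a=pickle.load(open("w3.pkl","rb"))[0];b=pickle.load(open("w4.pkl","rb"))[0]
r=[ray(0,(320.8,136),a),ray(0,(322.2,168),b)]
print(tri(*r),tri(*r,ray("top",(422.6,191.9)),ray("scene",(442.1,233.1))))
P=[plane(0,(320.8,136),91,a),plane(0,(322.2,168),91,b)];print(P)
# hole, at unknown depth: ; notches
for c,x0,y0,lo,hi in((a,279,84,(203,398),(208,130)),(b,280,115,(203,388),(209,140))):
    l=plane(0,(x0+lo[0]/5,y0+lo[1]/5),91,c);h=plane(0,(x0+hi[0]/5,y0+hi[1]/5),91,c);d=l-h;print("yaw",np.arctan2(d[1],d[0]),np.linalg.norm(d),(l+h)/2)
o=bot.get_obs();T=cv2.Rodrigues(np.array(o["eef_rot"]))[0]
print(np.arctan2(T[1,0],T[0,0]),[T.T@(p-o["tool_pos"]) for p in P],o["tool_pos"])
E
```

```text
(array([ 576.28, -123.77,   96.98]), [0.21729680364538695, 0.21729680364535706]) (array([ 577.32, -124.69,   87.55]), [0.8715166780191201, 1.7400202323334177, 1.3324169599474247, 1.5661948249636402])
[array([ 576.94, -123.88,   91.  ]), array([ 577.62, -123.39,   91.  ])]
yaw 0.026241167492315386 40.25516021447252 [ 578.17 -124.37   91.  ]
yaw 0.022534772270611646 40.2099975817108 [ 578.07 -124.18   91.  ]
-3.098963731644838 [array([32.85,  3.42, 86.64]), array([32.16,  3.88, 86.64])] [ 609.82 -125.9   177.68]
```

To row units: 34 mm / 800 = 0.0425, 33 mm / 800 = 0.0413, 0.018 rad / 3.1416 = 0.0057.

```bash
echo '[0.01,0.0013,0,0,0,0.0032,0.025,0.0025,0,0,0,0.0057,0.035,0.0038,0.01,0,0,0.0057,0.04,0.0038,0.025,0,0,0.0057,0.04,0.0038,0.035,0,0,0.0057,0.04,0.0038,0.0388,0,0,0.0057,0.04,0.0038,0.0413,0,0,0.0057,0.04,0.0038,0.0425,0,0,0.0057,0.04,0.0038,0.0425,0,0,0.0057,0.04,0.0038,0.0425,0,0,0.0057]' | python3 -m inch && echo '[0,0,0.0013,0,0,0,0,0,0.0025,0,0,0,0,0,0.0038,0,0,0,0,0,0.005,0,0,0,0,0,0.005,0,0,0]' | python3 -m inch&& echo '[0,0,0.0013,0,0,0,0,0,0.0025,0,0,0,0,0,0.0025,0,0,0]' | python3 -m inch
```

```text
t: 6.72
tool_pos: [578.0, -124.7, 143.6]
eef_rot: [-0.038, 3.14, -0.0]
wrist_force: [-0.6, -0.2, -2.0]
grip_width: 0.146
finger_force: 59.4
t: 7.13
tool_pos: [577.3, -124.6, 139.1]
eef_rot: [0.038, -3.141, -0.0]
wrist_force: [-0.3, -0.6, -1.6]
grip_width: 0.146
finger_force: 59.4
t: 7.38
tool_pos: [577.3, -124.6, 137.0]
eef_rot: [0.038, -3.141, -0.0]
wrist_force: [-0.1, -0.7, -1.1]
grip_width: 0.148
finger_force: 59.4
```

To row units: 2 mm / 800 = 0.0025, 1 mm / 800 = 0.0013.

```bash
echo '[0,0,0.0013,0,0,0,0,0,0.0025,0,0,0,0,0,0.0025,0,0,0]' | python3 -m inch&& echo '[0,0,0.0013,0,0,0,0,0,0.0025,0,0,0,0,0,0.0025,0,0,0]' | python3 -m inch&& echo '[0,0,0.0009,0,0,0,0,0,0.0019,0,0,0,0,0,0.0019,0,0,0]' | python3 -m inch; python3 -c "
from h import *
o=bot.get_obs();print(o['wrist_force'],o['moment'],o['tool_pos'])"
```

```text
t: 7.63
tool_pos: [577.3, -124.6, 135.1]
eef_rot: [0.038, -3.141, -0.0]
wrist_force: [-0.5, -0.6, -1.7]
grip_width: 0.149
finger_force: 59.4
t: 7.88
tool_pos: [577.4, -124.6, 133.0]
eef_rot: [0.038, -3.141, -0.0]
wrist_force: [-0.4, 0.2, -0.6]
grip_width: 0.154
finger_force: 59.4
t: 8.13
tool_pos: [577.4, -124.6, 131.6]
eef_rot: [0.038, -3.141, -0.0]
wrist_force: [-0.2, 0.0, -1.5]
grip_width: 0.145
finger_force: 59.4
[-0.2297807   0.01897429 -1.53595163] [-0.00175441 -0.00459765  0.0596246 ] [ 577.38296796 -124.57751789  131.62327091]
```

To row units: 1.4 mm / 800 = 0.0018, 0.7 mm / 800 = 0.0009.

```bash
echo '[0,0,0.0009,0,0,0,0,0,0.0018,0,0,0,0,0,0.0018,0,0,0]' | python3 -m inch&& echo '[0,0,0.0009,0,0,0,0,0,0.0018,0,0,0,0,0,0.0018,0,0,0]' | python3 -m inch&& echo '[0,0,0.0009,0,0,0,0,0,0.0019,0,0,0,0,0,0.0019,0,0,0]' | python3 -m inch; python3 -c "
from h import *
o=bot.get_obs();print(o['wrist_force'],o['moment'],o['tool_pos'])"
```

```text
t: 8.38
tool_pos: [577.4, -124.6, 130.2]
eef_rot: [0.038, -3.141, -0.0]
wrist_force: [0.3, 0.5, -1.1]
grip_width: 0.148
finger_force: 59.4
t: 8.63
tool_pos: [577.4, -124.6, 128.8]
eef_rot: [0.038, -3.141, -0.0]
wrist_force: [0.2, -0.2, -1.6]
grip_width: 0.148
finger_force: 59.4
t: 8.88
tool_pos: [577.4, -124.6, 127.3]
eef_rot: [0.038, -3.141, -0.0]
wrist_force: [-0.6, -0.2, -0.7]
grip_width: 0.146
finger_force: 59.4
[-0.60116076 -0.16723251 -0.74846624] [-0.04038602  0.00051601  0.02628811] [ 577.39722207 -124.57952006  127.3303251 ]
```

Foot at about 79 mm with no contact force, so both lugs are through the notches. I'll continue onto the spring.

To row units: 2.5 mm / 800 = 0.0031, 1.6 mm / 800 = 0.002.

```bash
echo '[0,0,0.001,0,0,0,0,0,0.002,0,0,0,0,0,0.0031,0,0,0,0,0,0.0031,0,0,0]' | python3 -m inch&& echo '[0,0,0.001,0,0,0,0,0,0.002,0,0,0,0,0,0.0031,0,0,0,0,0,0.0031,0,0,0]' | python3 -m inch&& echo '[0,0,0.001,0,0,0,0,0,0.002,0,0,0,0,0,0.0025,0,0,0,0,0,0.0025,0,0,0]' | python3 -m inch; python3 -c "
from h import *
o=bot.get_obs();print(o['wrist_force'],o['moment'],o['tool_pos'])"
```

```text
t: 9.22
tool_pos: [577.6, -124.6, 125.3]
eef_rot: [-0.038, 3.141, 0.0]
wrist_force: [-1.4, -0.0, 1.0]
grip_width: 0.147
finger_force: 59.7
t: 9.55
tool_pos: [577.6, -124.6, 122.7]
eef_rot: [-0.038, 3.141, -0.0]
wrist_force: [-0.7, 1.5, 4.1]
grip_width: 0.148
finger_force: 60.0
t: 9.88
tool_pos: [577.6, -124.6, 120.8]
eef_rot: [-0.038, 3.141, 0.0]
wrist_force: [-1.7, 0.4, 5.6]
grip_width: 0.149
finger_force: 60.3
[-1.71326452  0.3806189   5.57407004] [0.14396317 0.3443251  0.03116829] [ 577.58625709 -124.61067624  120.82461271]
```

To row units: 2 mm / 800 = 0.0025, 1.6 mm / 800 = 0.002.

```bash
echo '[0,0,0.001,0,0,0,0,0,0.002,0,0,0,0,0,0.0025,0,0,0,0,0,0.0025,0,0,0]' | python3 -m inch&& echo '[0,0,0.0009,0,0,0,0,0,0.0018,0,0,0,0,0,0.0018,0,0,0,0,0,0.0018,0,0,0]' | python3 -m inch; python3 -c "
from h import *
o=bot.get_obs();print(o['wrist_force'],o['moment'],o['tool_pos'])"
```

```text
t: 10.22
tool_pos: [577.6, -124.6, 119.1]
eef_rot: [-0.038, 3.141, -0.0]
wrist_force: [-1.8, 1.2, 6.9]
grip_width: 0.148
finger_force: 60.5
t: 10.55
tool_pos: [577.6, -124.6, 118.0]
eef_rot: [-0.038, 3.141, -0.0]
wrist_force: [-2.7, 0.3, 8.9]
grip_width: 0.148
finger_force: 60.7
[-2.74636025  0.25051637  8.85918299] [0.13043224 0.44489475 0.02262772] [ 577.60601708 -124.60590841  117.9692364 ]
```

To row units: 0.08 rad / 3.1416 = 0.0255.

```bash
cat > s.py <<'E'
from h import *
o=bot.get_obs();T=cv2.Rodrigues(np.array(o["eef_rot"]))[0]
print("F",o['wrist_force'].round(1),"M",o['moment'].round(2),o['tool_pos'].round(1),"turned",round(0.024-np.mod(np.arctan2(T[1,0],T[0,0])+1.9,np.pi)-1.9+np.pi+0*1,3) ,"grip",round(o["grip_width"],3), "j6",round(o["joints"][5],2))
E
echo '[0,0,0,0,0,0.0127,0,0,0,0,0,0.0255,0,0,0,0,0,0.0255]' | python3 -m inch >/dev/null; python3 s.py;echo '[0,0,0,0,0,0.0127,0,0,0,0,0,0.0255,0,0,0,0,0,0.0255]' | python3 -m inch>/dev/null; python3 s.py
```

```text
F [-1.4  1.   9. ] M [ 0.1   0.34 -0.04] [ 578.  -124.7  118.1] turned -0.577 grip 0.149 j6 -1.75
F [-2.6  0.1  9.5] M [0.1  0.29 0.  ] [ 578.1 -124.6  118.1] turned -0.497 grip 0.151 j6 -1.67
```

To row units: 0.3 rad / 3.1416 = 0.0955.

```bash
for i in 1; do echo '[0,0,0,0,0,0.0159,0,0,0,0,0,0.0318,0,0,0,0,0,0.0477,0,0,0,0,0,0.0637,0,0,0,0,0,0.0796,0,0,0,0,0,0.0955,0,0,0,0,0,0.0955]' | python3 -m inch >/dev/null; python3 s.py;echo '[0,0,0,0,0,0.0159,0,0,0,0,0,0.0318,0,0,0,0,0,0.0477,0,0,0,0,0,0.0637,0,0,0,0,0,0.0796,0,0,0,0,0,0.0955,0,0,0,0,0,0.0955]' | python3 -m inch>/dev/null; python3 s.py; done
```

```text
F [-0.7  1.8  9.1] M [ 0.35  0.23 -0.03] [ 578.2 -124.2  118.2] turned -0.197 grip 0.15 j6 -1.37
F [-1.4  1.1  8.3] M [0.4  0.25 0.  ] [ 578.2 -124.2  118.2] turned 0.103 grip 0.149 j6 -1.07
```

To row units: 0.3 rad / 3.1416 = 0.0955.

```bash
echo '[0,0,0,0,0,0.0159,0,0,0,0,0,0.0318,0,0,0,0,0,0.0477,0,0,0,0,0,0.0637,0,0,0,0,0,0.0796,0,0,0,0,0,0.0955,0,0,0,0,0,0.0955]' | python3 -m inch >/dev/null; python3 s.py;echo '[0,0,0,0,0,0.0159,0,0,0,0,0,0.0318,0,0,0,0,0,0.0477,0,0,0,0,0,0.0637,0,0,0,0,0,0.0637]' | python3 -m inch>/dev/null; python3 s.py
```

```text
F [-1.9  1.8  9.1] M [ 0.34  0.3  -0.02] [ 578.3 -124.2  118.2] turned 0.403 grip 0.148 j6 -0.77
F [-1.1  1.7  8.7] M [ 0.39  0.18 -0.04] [ 578.3 -124.2  118.3] turned 0.603 grip 0.147 j6 -0.57
```

To row units: 0.06 rad / 3.1416 = 0.0191.

```bash
echo '[0,0,0,0,0,0.0095,0,0,0,0,0,0.0191,0,0,0,0,0,0.0191]' | python3 -m inch >/dev/null; python3 s.py;echo '[0,0,0,0,0,0.0095,0,0,0,0,0,0.0095,0,0,0,0,0,0.0095]' | python3 -m inch>/dev/null; python3 s.py
```

```text
F [-0.4  2.   7.5] M [0.37 0.26 0.03] [ 578.3 -124.2  118.2] turned 0.663 grip 0.147 j6 -0.51
F [-0.8  1.9  8.4] M [ 0.39  0.18 -0.  ] [ 578.3 -124.2  118.2] turned 0.692 grip 0.147 j6 -0.48
```

To row units: 0.02 rad / 3.1416 = 0.0064.

```bash
echo '[0,0,0,0,0,0.0064,0,0,0,0,0,0.0064,0,0,0,0,0,0.0064]' | python3 -m inch >/dev/null; python3 s.py;echo '[0,0,0,0,0,0.0064,0,0,0,0,0,0.0064,0,0,0,0,0,0.0064]' | python3 -m inch>/dev/null; python3 s.py
```

```text
F [-1.2  1.   9.7] M [0.33 0.28 0.09] [ 578.1 -124.3  118.2] turned 0.711 grip 0.149 j6 -0.46
F [-2.2  2.   7.8] M [0.32 0.39 0.13] [ 577.9 -124.3  118.2] turned 0.731 grip 0.149 j6 -0.44
```

To row units: 0.015 rad / 3.1416 = 0.0048.

```bash
echo '[0,0,0,0,0,0.0048,0,0,0,0,0,0.0048,0,0,0,0,0,0.0048]' | python3 -m inch >/dev/null; python3 s.py
```

```text
F [-2.2  2.5  9. ] M [0.33 0.44 0.08] [ 577.7 -124.3  118.2] turned 0.746 grip 0.149 j6 -0.42
```

To row units: 0.02 rad / 3.1416 = 0.0064.

```bash
echo '[0,0,0,0,0,0.0064,0,0,0,0,0,0.0064,0,0,0,0,0,0.0064]' | python3 -m inch >/dev/null; python3 s.py
```

```text
F [-2.7  1.5  9.1] M [0.35 0.61 0.13] [ 577.5 -124.3  118.1] turned 0.766 grip 0.146 j6 -0.4
```

To row units: 0.02 rad / 3.1416 = 0.0064.

```bash
echo '[0,0,0,0,0,0.0064,0,0,0,0,0,0.0064,0,0,0,0,0,0.0064]' | python3 -m inch >/dev/null; python3 s.py
```

```text
F [-2.6  1.9  9.6] M [0.37 0.54 0.47] [ 577.4 -124.3  118.1] turned 0.785 grip 0.15 j6 -0.38
```

That is the stop: the moment rose to 0.47 N m. I'll relax the twist slightly and ease up.

To row units: -2 mm / 800 = -0.0025, -1.5 mm / 800 = -0.0019, -0.03 rad / 3.1416 = -0.0095.

```bash
echo '[0,0,0,0,0,-0.0095,0,0,-0.0006,0,0,-0.0095,0,0,-0.0013,0,0,-0.0095,0,0,-0.0019,0,0,-0.0095,0,0,-0.0025,0,0,-0.0095,0,0,-0.0025,0,0,-0.0095]' | python3 -m inch >/dev/null; python3 s.py; echo '[0,0,-0.0006,0,0,0,0,0,-0.0013,0,0,0,0,0,-0.0019,0,0,0,0,0,-0.0025,0,0,0,0,0,-0.0025,0,0,0]' | python3 -m inch >/dev/null; python3 s.py
```

```text
F [-1.7  1.3  6.1] M [0.25 0.41 0.04] [ 577.5 -124.3  119.5] turned 0.756 grip 0.147 j6 -0.41
F [-1.4  1.9  4.4] M [0.34 0.32 0.  ] [ 577.4 -124.4  121.2] turned 0.756 grip 0.15 j6 -0.41
```

To row units: -0.8 mm / 800 = -0.001, -0.5 mm / 800 = -0.0006.

```bash
echo '[0,0,-0.0006,0,0,0,0,0,-0.001,0,0,0,0,0,-0.001,0,0,0]' | python3 -m inch >/dev/null; python3 s.py; echo '[0,0,-0.0005,0,0,0,0,0,-0.0008,0,0,0,0,0,-0.0008,0,0,0]' | python3 -m inch >/dev/null; python3 s.py
```

```text
F [-1.2  3.1  3.7] M [0.44 0.31 0.06] [ 577.4 -124.4  121.8] turned 0.756 grip 0.153 j6 -0.41
F [ 0.8  2.5 -0.3] M [ 0.47 -0.01  0.01] [ 577.4 -124.4  122. ] turned 0.757 grip 0.143 j6 -0.41
```

The foot rose to about 74 and is held there, so it has clicked into the lock. Releasing and retreating.

To row units: -120 mm / 800 = -0.15, -100 mm / 800 = -0.125.

```bash
echo '[0,0,0,0,0,0,0,0,0,0,0,0,0,0,0,0,0,0,0,0,0,0,0,0,0,0,0,0,0,0,0,0,0,0,0,0]' | python3 -m inch 0.5; python3 s.py; echo '[0,0,-0.0063,0,0,0,0,0,-0.025,0,0,0,0,0,-0.0563,0,0,0,0,0,-0.0938,0,0,0,0,0,-0.125,0,0,0,0,0,-0.15,0,0,0,0,0,-0.15,0,0,0,0,0,-0.15,0,0,0]' | python3 -m inch
python3 - <<'E'
from h import *
c=bot.calibration("wrist");im=bot.get_image("wrist"); t=bot.get_image("top"); 
s=bot.get_image("scene")
p=cv2.projectPoints(np.array([[577.5,-124.3,110.]]),c["rvec"],c["tvec"],c["camera_matrix"],None)[0].ravel().astype(int)
g=lambda a,x,y,w,h:cv2.resize(a[y:y+h,x:x+w,::-1],(400,400),interpolation=cv2.INTER_CUBIC)
cv2.imwrite("pics/end.png",np.hstack([g(im,p[0]-70,max(p[1]-70,0),140,140),g(s,400,195,80,80)]))
E
```

```text
t: 16.88
tool_pos: [577.6, -124.8, 122.6]
eef_rot: [2.013, 2.412, 0.0]
wrist_force: [-0.5, 0.5, -0.2]
grip_width: 0.499
finger_force: 0.0
F [-0.5  0.5 -0.2] M [ 0.01  0.01 -0.06] [ 577.6 -124.8  122.6] turned 0.756 grip 0.499 j6 -0.41
t: 17.55
tool_pos: [577.9, -124.7, 243.9]
eef_rot: [2.011, 2.41, 0.002]
wrist_force: [-0.1, -0.3, -1.3]
grip_width: 0.501
finger_force: 0.0
```

View pics/end.png

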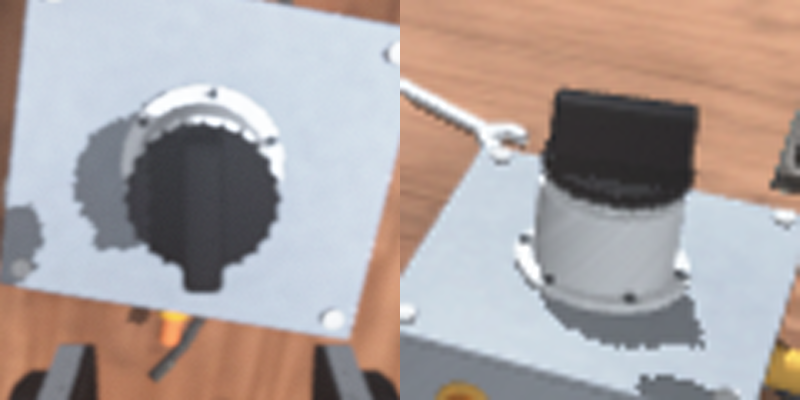

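The picture shows the cap sitting level on the neck, turned about a quarter turn, with the gripper clear of it. Handing in.

```bash
python3 -c "
from workcell import bot
print(bot.close_job())"
```

```text
the job is handed in; nothing more can be done
None
```

The cap is on the grey reservoir's neck: it was turned clockwise to its stop, rose about 4 mm to the lock height when eased off, and was let go; the job is handed in at about 18 s, with no verdict shown.

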